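Ready the condiment caddy to be carried by its telescopic handle

ROBOT

A 6-joint arm with a two-finger parallel gripper is mounted at the origin on a cart in front of the work surface, level with it; the furniture and walls round the work are solid. World frame = base frame: x ahead of the robot, y to its left, z up, the work surface at z = 0. Lengths are in m, angles in degrees, forces in N, time in s.
With the tool pointing down it reaches from about 0.4 to 0.825 m from the base axis. Payload 7 kg.
Tool frame: the origin (TCP) lies between the finger pads, 19 mm behind the fingertips; this is the grasp point; z points along the fingers, y is the line along which they close (so a half turn about z gives the same grasp; the last joint's range is limited). The gripper opens to 88 mm and grips with 3 to 60 N. Pads are 19 mm wide; open, the fingers measure 130 mm over their backs; the gripper's body (78 mm by 193 mm) begins 47 mm behind the grasp point.
Start: joints at [92.309, 20.546, 0.682, 0, -70.136, -16.507], TCP at [0.166, 0.654, 0.245] pointing down, gripper open.
Joint ranges: [-176.03, 176.03], [-82.01, 121.73], [-58.28, 71.71], [-173.87, 95.51], [-174.79, -0.11], [-173.66, 173.66]. Speed limits (degrees/s): [136.94, 136.94, 172.46, 180, 180, 180].

INTERFACE

Orientations are given as [roll, pitch, yaw] about the fixed x, y, z axes, in that order (R = Rz(yaw) Ry(pitch) Rx(roll)).
In Python, from plant import r gives the robot as it stands.
- The arm moves only by the tool send_rows, never from a script. Its argument "steps" is a list of rows, each an object with "dp": the shift along the tool's x, y, z in mm, a list of three; "roll": the turn about the tool's z in rad; "jaw": the opening in per cent of the stroke, from 0 (shut) to 100 (fully open). In form: [{"dp": [tx, ty, tz], "roll": roll, "jaw": jaw}, ...]. A call has 1 to 5 rows; each row is the pose to reach, as a shift and turn from the pose commanded when the call began, along the tool's axes at that moment; what a row does not reach only later rows make up. A row lasts 1/8 s, in which the tool goes at most 62.5 mm and 10.7 degrees, less where a joint would pass 70% of its speed; a pose out of reach is approached as far as the arm can. A call with a gripper value outside its range is refused whole. The fingers move at their own pace and stop on an object; "newtons" is the grip in N (left out, the last holds). Time passes only in rows, so rows that repeat a pose let the fingers close. It gives the time, the measured TCP pose, the force, the opening and the grip force at its end, in the units of the state.
- r.get_state(): the state, without advancing time (a new reading comes with each control period).
- r.capture(name): name is "side" or "top"; returns a dict with "image" (400x640x3 uint8, blue, green, red), "K" (3x3 intrinsics, pixels), "rvec" (rotation vector, rad) and "tvec" (3), from world to camera coordinates, as OpenCV has them. Camera axes: x right, y down, z forward; pixel columns grow to the right and rows downward; lengths in m; the calibration is good to about 2 mm. A picture is of the moment at which its call begins. There is no depth.
- r.close_job(): hands the job in; it is judged then, once.
The state is a dict: "time_s": time; "joints": joint angles; "qd": joint speeds; "joint_torque": joint torques, N m; "tcp_pos": TCP position; "eef_rot": TCP orientation; "contact_force": force on the tool from outside, world axes, zero at the start; "moment": the same for the moment, N m; "gripper_width": finger opening in m; "gripper_force": force on a finger pad.
Only numpy, scipy, OpenCV 4.12 (cv2) and the standard library are available. Lean on these libraries where they do the work, as an engineer would, in place of code of your own. Each camera call takes 0.05 s, during which the arm holds its last target. There are 200 camera calls.

TASK

The condiment caddy has to be carried over to the dining table. First take the loose lemon, which would roll off, from its revolving tray and put it in the mixing bowl; then squeeze the button in the side of the black carry handle, pull the handle up past its first stop to its second (last) stop, and lift the caddy by it about 5 cm clear of the table, level, with the two jars and the salt shaker still standing on it. Leave the bowl and the other things where they are, and finish while still holding the caddy up by the handle.

Things in the scene. Friction and masses are not known exactly. Their poses are not given: they have to be found in the camera images.
- caddy: condiment caddy: round foot 176 mm across, loose on the table, a 25 mm thick steel sleeve upright in its middle, a wooden tray spinning on the foot, a black bar handle on top; under 1 kg with what stands on it. Origin: centre of its underside (height 0 at the start). z up, yaw within 0.8 rad of 0; y runs along the bar; the button looks along its -x and the lemon lies on the -x part of the tray
- handle_grip (a point): middle of the black bar grip, on the caddy's axis: the bar is 30 mm thick (caddy x), 92 mm long (caddy y), 34 mm high. 170 mm above the table at the start, 270 mm above the caddy's underside at the second stop; axes as the caddy's
- button_face (a point): centre of the outer face of the steel release button in the bar's -x side: 24 mm wide, 20 mm high, 6 mm proud of the bar. Pinch the bar across its thickness, one finger on the button, the other on the plain back of the bar, to press it: 36 mm wide, 31 mm with the button in
- release_button (a joint): travel of the button into the bar: 0 out, 0.005 m fully in; a spring takes 2 N to start, 5 N fully in. From 0.003 m the catch is free and the handle slides; with the button let out, the catch pin snaps into the next hole it meets (handle at 0, 0.05 or 0.10 m) and locks the handle
- carry_handle (a joint): how far the telescopic handle is drawn up out of the sleeve: 0 down (locked, start), 0.05 m first stop, 0.10 m second stop, also its hard end. With the button in it slides at 2 to 4 N, less than lifts the caddy; with the button out it is locked and the whole caddy comes up with it
- lemon: the lemon lying loose on the tray, 71 mm long (its x axis, roughly radial on the tray at the start), 53 mm wide (its y), 51 mm high, about 90 g. Origin: centre of its underside as it lies at the start, about 25 mm below its middle, 30 mm above the table
- mixing_bowl: round plain grey-white mixing bowl, 259 mm across the rim, 120 mm high, hollow, thin walls sloping in to a floor 106 mm across and 2 mm above the table; stands loose beside the caddy. Origin: centre of its underside
- herb_jar: spice jar with a black cap, 41 mm across, 105 mm high, standing on the tray. Origin: centre of its underside
- spice_jar: a second spice jar with a dark cap, 41 mm across, 105 mm high, standing on the tray. Origin: centre of its underside
- salt_shaker: grey salt shaker, 44 mm across, 90 mm high, standing on the tray. Origin: centre of its underside. The jars and the shaker stand about 95 mm from the caddy's axis, at the button's far side (caddy +x half of the tray)
- avocado: avocado on the chopping board at the left: a bystander, to be left alone. Origin: centre of its underside at the start
- tomato: tomato at the front left: a bystander, to be left alone. Origin: centre of its underside at the start
- tray (a joint): turn of the light wooden tray about the sleeve, rad; free and almost frictionless, it turns at a touch. Tray 278 mm across; its floor is 30 mm, its 5 mm thick rim 40 mm above the caddy's underside
Things that resemble listed ones, but are neither listed nor needed, are in the scene too. What is shaped like the lemon but blue is not meant.

How it is judged:
By the outcome, as a careful person would: the job done as asked, in the order asked, and still so for the second after the job is handed in, while the arm keeps its last pose, push and grip.
It also fails if it takes over 61 s, if anything falls off the work surface, if the arm or the gripper's body presses on something with over 40 N, if the wrist force passes 120 N, or if a joint passes its speed limit or range.

## Working session

There is one attempt and no reset: what is moved stays moved. The work goes in short steps, Python scripts to look and compute and a tool call to move; the robot and the scene stay as the last step left them, time stands still between calls to the robot, and variables do not carry over. Pictures are saved under pics/ and viewed, at most 10 in all, crops included, and the job is handed in when it is done.

Besides the shell and the picture viewer there is one more tool, called by a JSON object that holds its "method" and its "body", one argument or row to a line. send_rows: Moves the arm, as the interface text tells. Its arguments: {"type":"object","properties":{"steps":{"type":"array","items":{"type":"object","properties":{"dp":{"type":"array","items":{"type":"number"}},"roll":{"type":"number"},"jaw":{"type":"number"}}}},"newtons":{"type":"number"}},"required":["steps"]}

```bash
mkdir -p pics; cat > h.py <<'E'
import numpy as np, cv2
from plant import r
def cam(n):
    c=r.capture(n); R,_=cv2.Rodrigues(np.array(c["rvec"],float)); return c,R,np.array(c["tvec"],float).ravel()
def ray(c,R,t,uv,z):
    d=R.T@np.linalg.inv(np.array(c["K"]))@np.array([uv[0],uv[1],1.]); o=-R.T@t
    return o+d*(z-o[2])/d[2]
def save(c,name,crop=None,s=1):
    im=c["image"]
    if crop: im=im[crop[1]:crop[3],crop[0]:crop[2]]
    cv2.imwrite("pics/"+name+".png",cv2.resize(im,None,fx=s,fy=s,interpolation=cv2.INTER_CUBIC))
E
python3 - <<'E'
from h import *
for n in("top","side"):
    c,R,t=cam(n); save(c,n+"0",None,1.25); print(n,-R.T@t,R.T[:,2],np.array(c["K"]).tolist())
s=r.get_state(); print({k:np.round(s[k],3) for k in("time_s","tcp_pos","eef_rot","gripper_width")})
E
```

```text
top [0.26836775 0.16097215 1.49322617] [ 0.18292515  0.00707396 -0.98310139] [[510.69280294143454, 0.0, 317.984287543396], [0.0, 510.69280294143454, 202.88199427163863], [0.0, 0.0, 1.0]]
side [ 0.17515825 -0.78113483  0.99156788] [ 0.23630103  0.72280805 -0.64939229] [[481.2812139165798, 0.0, 324.1391137028687], [0.0, 481.2812139165798, 193.24342003630295], [0.0, 0.0, 1.0]]
{'time_s': np.float64(0.1), 'tcp_pos': array([0.165, 0.654, 0.245]), 'eef_rot': array([ 1.79914e+02, -1.00000e-02, -1.42040e+01]), 'gripper_width': np.float64(0.088)}
```

View pics/top0.png

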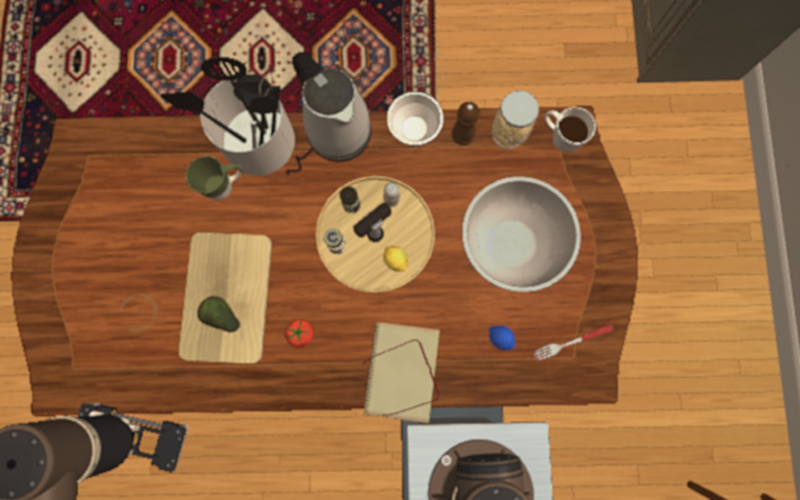

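View pics/side0.png

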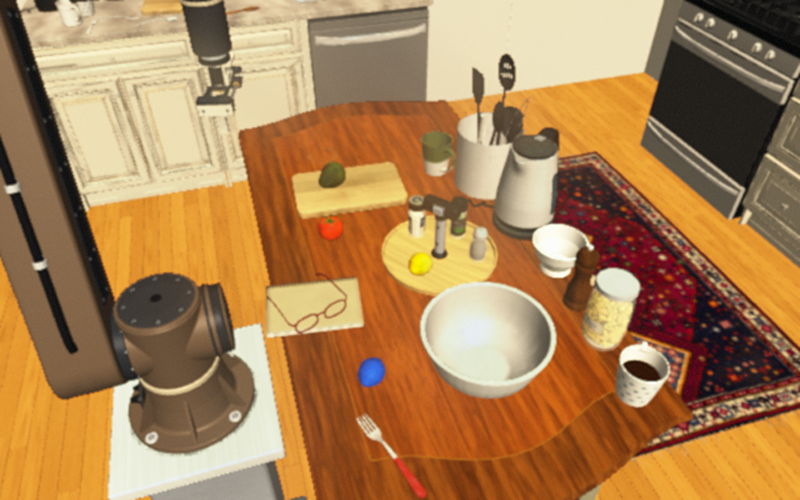

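The top view shows the caddy near (375,234), the bar running (357,235) to (390,207), the lemon at (396,259) and the bowl at (521,233), with the arm at lower left. The side view agrees. I'll enlarge the caddy in both views.

```bash
python3 - <<'E'
from h import *
c,R,t=cam("top"); save(c,"topc",(245,135,355,240),6)
c,R,t=cam("side"); save(c,"sidec",(300,145,405,240),6)
E
```

```text
(no output)
```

View pics/topc.png

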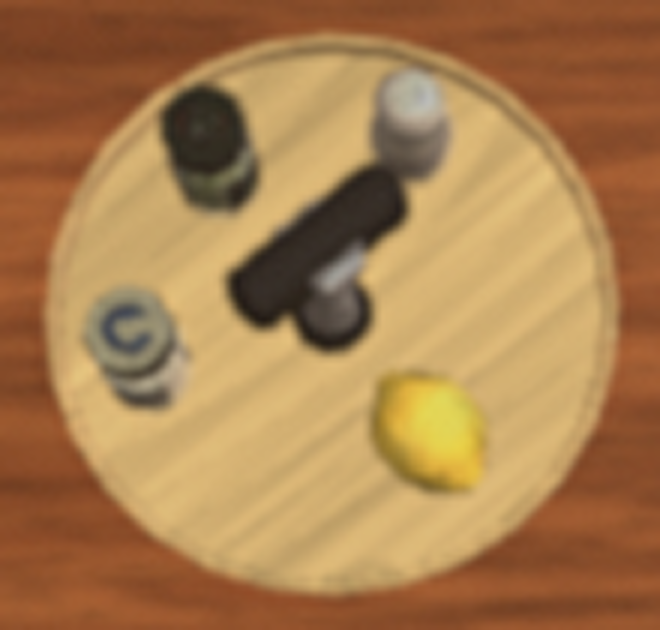

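View pics/sidec.png

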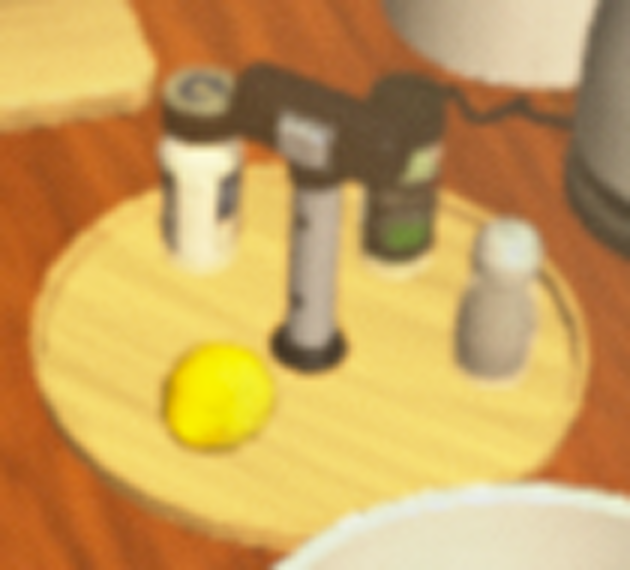

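The crops show the bar running (250,300) to (387,190) with the button at (340,267), the lemon centred at (430,432) with tips (385,382) and (478,488), and the tray centre at (332,314). In the side crop the button is at (305,137) and the lemon at (218,395).

```bash
cat >> h.py <<'E'
def tri(A,uva,B,uvb):
    P=lambda X:np.array(X[0]["K"])@np.c_[X[1],X[2]]
    p=cv2.triangulatePoints(P(A),P(B),np.array(uva,float).reshape(2,1),np.array(uvb,float).reshape(2,1)); return (p[:3]/p[3]).ravel()
E
python3 - <<'E'
from h import *
A=cam("top");B=cam("side")
T=lambda p:(245+p[0]/6-.4,135+p[1]/6-.4); S=lambda p:(300+p[0]/6-.4,145+p[1]/6-.4)
f=lambda uv,z:np.round(ray(*A,uv,z),4)
a,b=f(T((250,300)),.182),f(T((387,190)),.182)
print("bar",a,b,(a+b)/2,np.hypot(*(a-b)[:2]),"yaw(y axis)",np.degrees(np.arctan2(*(a-b)[1::-1]))-90)
print("tray c",f(T((332,314)),.04))
print("button",tri(A,T((340,267)),B,S((305,137))))
print("lemon",f(T((430,432)),.055),tri(A,T((430,432)),B,S((218,395))))
p,q=f(T((385,382)),.055),f(T((478,488)),.055);print("tips",p,q,np.degrees(np.arctan2(*(p-q)[1::-1])))
im=A[0]["image"]
for n,e in(("L",(463,234)),("R",(580,234)),("T",(521,179)),("B",(521,290))): print(n,f((e[0]/1.25,e[1]/1.25),.12))
for n,p,z in(("herb",(205,128),.135),("spice",(130,325),.135),("salt",(412,98),.12)): print(n,f(T(p),z))
E
```

```text
bar [0.5631 0.2528 0.182 ] [0.6114 0.1919 0.182 ] [0.58725 0.22235 0.182  ] 0.07772837319795137 yaw(y axis) 38.418055344821965
tray c [0.5872 0.223  0.04  ]
button [0.57828316 0.21370671 0.17297649]
lemon [0.5253 0.1765 0.055 ] [0.52457404 0.17649092 0.05707568]
tips [0.55   0.1975 0.055 ] [0.4977 0.1542 0.055 ] 39.62189677298603
L [0.5645 0.026  0.12  ]
R [ 0.5587 -0.2303  0.12  ]
T [ 0.6871 -0.1082  0.12  ]
B [ 0.438  -0.0944  0.12  ]
herb [0.655  0.2761 0.135 ]
spice [0.5633 0.3107 0.135 ]
salt [0.6715 0.181  0.12  ]
```

```bash
cat >> h.py <<'E'
from scipy.spatial.transform import Rotation as Ro
def go(x,y,z,yaw):
    s=r.get_state(); M=Ro.from_euler("xyz",s["eef_rot"],degrees=True).as_matrix()
    d=M.T@(np.array([x,y,z])-s["tcp_pos"])*1e3
    w=(-(yaw-s["eef_rot"][2])+180)%360-180
    print("dp",np.round(d,1),"roll",round(np.radians(w),3),"t",s["time_s"],"j",np.round(s["joints"],1))
E
python3 -c "
from h import *
go(.523,.175,.245,39.6)"
```

```text
dp [4.641e+02 3.769e+02 3.000e-01] roll -0.939 t 0.3 j [ 92.3  20.6   0.7  -0.  -70.1 -16.5]
```

{"method": "send_rows", "body": {
  "steps": [
    {"dp": [46, 38, 0], "roll": -0.1, "jaw": 100},
    {"dp": [93, 76, 0], "roll": -0.25, "jaw": 100},
    {"dp": [139, 113, 0], "roll": -0.4, "jaw": 100},
    {"dp": [185, 151, 0], "roll": -0.55, "jaw": 100},
    {"dp": [232, 189, 0], "roll": -0.7, "jaw": 100}
  ]
}}

```text
time_s: 0.92
tcp_pos: [0.3449, 0.4126, 0.2456]
eef_rot: [-180.0, -0.0, 26.2]
contact_force: [0.5, 0.5, 0.5]
gripper_width: 0.0877
gripper_force: 0.0
```

```bash
python3 -c "
from h import *
print(r.get_state()['tcp_pos'],r.get_state()['eef_rot'])
go(.523,.175,.245,39.6)"
```

```text
[0.3449355  0.41260063 0.24561063] [-1.79981173e+02 -2.80597483e-02  2.62209102e+01]
dp [ 54.8 291.8   0.5] roll -0.234 t 0.925 j [ 71.    7.6 -16.6   0.  -65.7  45.2]
```

{"method": "send_rows", "body": {
  "steps": [
    {"dp": [11, 58, 0], "roll": -0.1, "jaw": 100},
    {"dp": [22, 117, 0], "roll": -0.2, "jaw": 100},
    {"dp": [33, 175, 0], "roll": -0.234, "jaw": 100},
    {"dp": [44, 233, 0], "roll": -0.234, "jaw": 100},
    {"dp": [55, 292, 0], "roll": -0.234, "jaw": 100}
  ]
}}

```text
time_s: 1.55
tcp_pos: [0.5222, 0.174, 0.2457]
eef_rot: [180.0, -0.0, 39.3]
contact_force: [0.6, 1.8, 0.5]
gripper_width: 0.0879
gripper_force: 0.0
```

```bash
python3 -c "
from h import *
go(.523,.175,.057,39.6)
c,R,t=cam('side'); save(c,'side2',(260,100,460,240),4)"
```

```text
dp [  1.1  -0.2 188.7] roll -0.005 t 1.55 j [ 38.8   8.8 -15.2   0.  -66.   90.5]
```

View pics/side2.png

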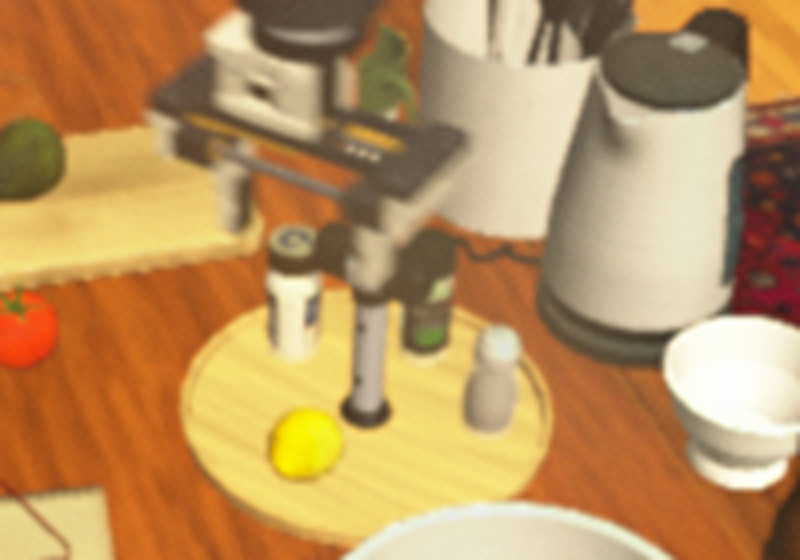

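The open gripper is above the lemon at (306,443), its long side along the finger line and clear of the handle and jars. Descending.

{"method": "send_rows", "body": {
  "steps": [
    {"dp": [0, 0, 50], "roll": 0, "jaw": 100},
    {"dp": [0, 0, 100], "roll": 0, "jaw": 100},
    {"dp": [0, 0, 145], "roll": 0, "jaw": 100},
    {"dp": [1, 0, 175], "roll": 0, "jaw": 100},
    {"dp": [1, 0, 188], "roll": 0, "jaw": 100}
  ],
  "newtons": 8
}}

```text
time_s: 2.22
tcp_pos: [0.5212, 0.1757, 0.0557]
eef_rot: [-180.0, 0.2, 39.3]
contact_force: [-0.2, 0.7, 0.8]
gripper_width: 0.0879
gripper_force: 0.0
```

{"method": "send_rows", "body": {
  "steps": [
    {"dp": [0, 0, 0], "roll": 0, "jaw": 75},
    {"dp": [0, 0, 0], "roll": 0, "jaw": 65},
    {"dp": [0, 0, 0], "roll": 0, "jaw": 58},
    {"dp": [0, 0, 0], "roll": 0, "jaw": 45},
    {"dp": [0, 0, 0], "roll": 0, "jaw": 40}
  ],
  "newtons": 8
}}

```text
time_s: 2.85
tcp_pos: [0.5223, 0.1764, 0.0581]
eef_rot: [180.0, -0.1, 39.3]
contact_force: [-1.2, -0.7, 3.4]
gripper_width: 0.0513
gripper_force: 8.0
```

{"method": "send_rows", "body": {
  "steps": [
    {"dp": [0, 0, 0], "roll": 0, "jaw": 40},
    {"dp": [0, 0, -20], "roll": 0, "jaw": 40},
    {"dp": [0, 0, -60], "roll": 0, "jaw": 40},
    {"dp": [0, 0, -110], "roll": 0, "jaw": 40},
    {"dp": [0, 0, -160], "roll": 0, "jaw": 40}
  ],
  "newtons": 12
}}

```text
time_s: 3.48
tcp_pos: [0.5215, 0.176, 0.2185]
eef_rot: [-180.0, 0.1, 39.3]
contact_force: [0.8, -0.0, -1.0]
gripper_width: 0.0507
gripper_force: 12.0
```

```bash
python3 -c "
from h import *
print(r.get_state()['gripper_width'])
go(.562,-.102,.22,0)"
```

```text
0.05068569062361136
dp [-144.8  240.8   -1.4] roll 0.686 t 3.475 j [ 39.   10.  -17.4  -0.  -62.6  90.3]
```

{"method": "send_rows", "body": {
  "steps": [
    {"dp": [-29, 48, 0], "roll": 0.13, "jaw": 40},
    {"dp": [-58, 96, 0], "roll": 0.27, "jaw": 40},
    {"dp": [-87, 145, 0], "roll": 0.41, "jaw": 40},
    {"dp": [-116, 193, 0], "roll": 0.55, "jaw": 40},
    {"dp": [-145, 241, 0], "roll": 0.68, "jaw": 40}
  ]
}}

```text
time_s: 4.1
tcp_pos: [0.5622, -0.1038, 0.2172]
eef_rot: [-180.0, 0.0, 0.1]
contact_force: [1.3, 0.8, -1.0]
gripper_width: 0.0507
gripper_force: 12.0
```

```bash
python3 -c "
from h import *
print(r.get_state()['gripper_width'])
go(.562,-.102,.057,0)
c,R,t=cam('top'); save(c,'top3',(230,120,480,260),3)"
```

```text
0.05069937349283762
dp [ -0.2  -1.7 160.2] roll 0.002 t 4.1 j [  9.1  12.1 -15.   -0.  -63.   81. ]
```

View pics/top3.png

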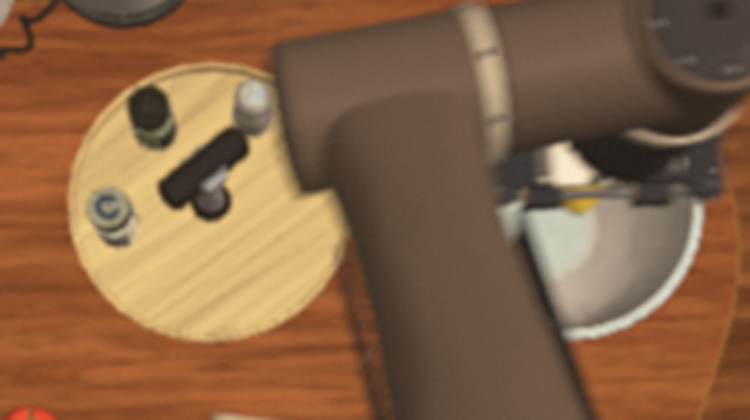

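The caddy still stands as before, with the bar around (205,167) and the jars upright. The lemon (580,205) is held over the bowl. Lowering and releasing it.

{"method": "send_rows", "body": {
  "steps": [
    {"dp": [0, -2, 45], "roll": 0, "jaw": 40},
    {"dp": [0, -2, 90], "roll": 0, "jaw": 40},
    {"dp": [0, -2, 130], "roll": 0, "jaw": 40},
    {"dp": [0, -2, 155], "roll": 0, "jaw": 40},
    {"dp": [0, -2, 162], "roll": 0, "jaw": 40}
  ]
}}

```text
time_s: 4.78
tcp_pos: [0.5611, -0.1002, 0.0534]
eef_rot: [180.0, 0.2, 0.3]
contact_force: [-0.1, 0.4, -1.4]
gripper_width: 0.0507
gripper_force: 12.0
```

{"method": "send_rows", "body": {
  "steps": [
    {"dp": [0, 0, 0], "roll": 0, "jaw": 60},
    {"dp": [0, 0, 0], "roll": 0, "jaw": 70},
    {"dp": [0, 0, 0], "roll": 0, "jaw": 78},
    {"dp": [0, 0, -20], "roll": 0, "jaw": 78},
    {"dp": [0, 0, -60], "roll": 0, "jaw": 78}
  ]
}}

```text
time_s: 5.4
tcp_pos: [0.5615, -0.1002, 0.1153]
eef_rot: [180.0, 0.1, 0.3]
contact_force: [0.8, -0.1, 0.1]
gripper_width: 0.0681
gripper_force: 0.0
```

{"method": "send_rows", "body": {
  "steps": [
    {"dp": [0, 0, -50], "roll": 0, "jaw": 78},
    {"dp": [0, 0, -100], "roll": 0, "jaw": 78},
    {"dp": [0, 0, -150], "roll": 0, "jaw": 85},
    {"dp": [0, 0, -170], "roll": 0, "jaw": 100},
    {"dp": [0, 0, -170], "roll": 0, "jaw": 100}
  ]
}}

```text
time_s: 6.02
tcp_pos: [0.5632, -0.1, 0.2881]
eef_rot: [-180.0, -0.3, 0.4]
contact_force: [-0.1, 0.1, -0.3]
gripper_width: 0.0859
gripper_force: 0.0
```

```bash
python3 -c "
from h import *
go(.587,.2225,.29,-51.6)
c,R,t=cam('side'); save(c,'side4',(240,100,460,340),2.5)"
```

```text
dp [  25.8 -322.4   -1.5] roll 0.907 t 6.025 j [  9.5   9.3  -9.    0.  -71.4  80.8]
```

View pics/side4.png

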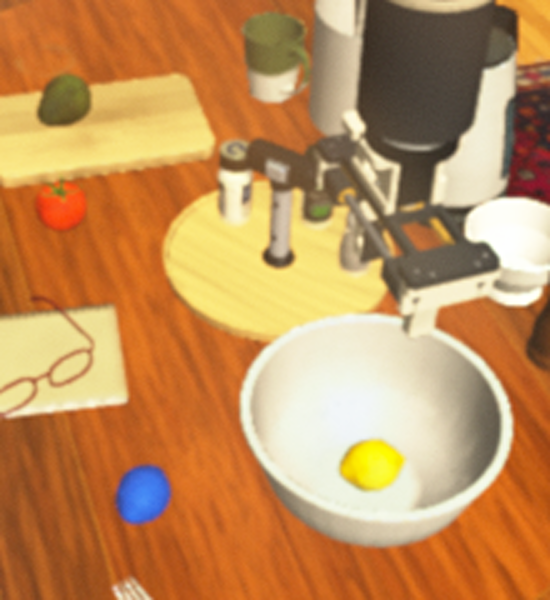

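The lemon lies in the bowl at (372,464), and everything else stands as before. Now over to the handle.

{"method": "send_rows", "body": {
  "steps": [
    {"dp": [5, -60, 0], "roll": 0.17, "jaw": 100},
    {"dp": [10, -120, 0], "roll": 0.35, "jaw": 100},
    {"dp": [15, -180, 0], "roll": 0.53, "jaw": 90},
    {"dp": [20, -240, 0], "roll": 0.71, "jaw": 80},
    {"dp": [24, -300, 0], "roll": 0.89, "jaw": 72}
  ],
  "newtons": 6
}}

```text
time_s: 6.7
tcp_pos: [0.5839, 0.2018, 0.2841]
eef_rot: [179.9, 0.0, -51.0]
contact_force: [1.4, 0.8, 0.3]
gripper_width: 0.0662
gripper_force: 0.0
```

```bash
python3 -c "
from h import *
go(.586,.2215,.22,-51.6)"
```

```text
dp [-14.  -14.1  64. ] roll 0.011 t 6.7 j [ 37.1  14.   -3.4  -0.  -72.6   1.9]
```

{"method": "send_rows", "body": {
  "steps": [
    {"dp": [-14, -14, 10], "roll": 0.011, "jaw": 75},
    {"dp": [-14, -14, 25], "roll": 0.011, "jaw": 75},
    {"dp": [-14, -14, 40], "roll": 0.011, "jaw": 75},
    {"dp": [-14, -14, 52], "roll": 0.011, "jaw": 75},
    {"dp": [-14, -14, 52], "roll": 0.011, "jaw": 75}
  ]
}}

```text
time_s: 7.32
tcp_pos: [0.5861, 0.2184, 0.2322]
eef_rot: [179.9, 0.0, -51.3]
contact_force: [0.0, 0.2, -1.1]
gripper_width: 0.0656
gripper_force: 0.0
```

```bash
python3 -c "
from h import *
go(.586,.2215,.170,-51.6)
c,R,t=cam('side'); save(c,'side5',(290,100,420,210),5)"
```

```text
dp [-2.5 -2.  62.2] roll 0.005 t 7.325 j [ 38.3  16.5  -6.9  -0.  -66.7   0.4]
```

View pics/side5.png

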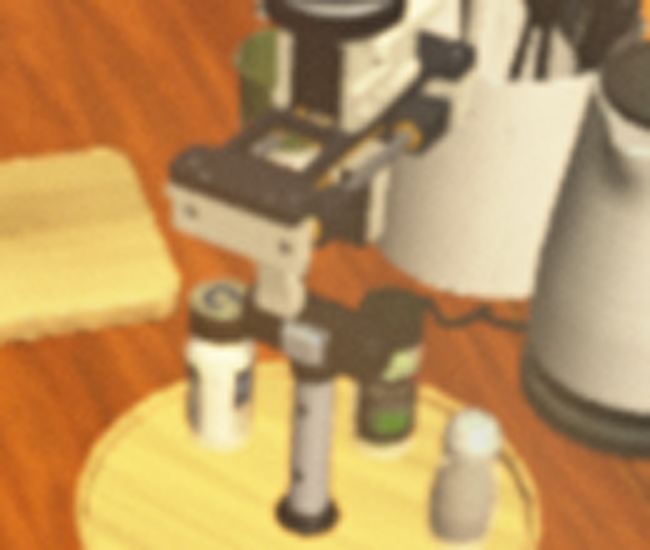

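The near finger is just above the bar with its tip at (278,300), and the button is at (305,340). I'll check the offset by projection.

```bash
python3 -c "
from h import *
B=cam('side')
def pr(p):
    u,_=cv2.projectPoints(np.array([p],float),np.array(B[0]['rvec'],float),np.array(B[0]['tvec'],float),np.array(B[0]['K']),None); u=u.ravel(); return (u-[290,100]+.4)*5
u=np.array([.783,.622,0])
s=r.get_state(); T=s['tcp_pos']
print('tip now',pr(T-u*.038+[0,0,-.019]),'tip target',pr(np.array([.586,.2215,.151])-u*.038))
print('button model',pr(np.array([.587,.2225,.17])-u*.021))
e=ray(*B,(290+305/5-.4,100+340/5-.4),.17);print('button ray z.17',e,'-> axis',e+u*.021)
e=ray(*B,(290+307/5-.4,100+515/5-.4),.036);print('collar',e)
"
```

```text
tip now [284.01597677 303.91889524] tip target [277.10376596 393.74921337]
button model [295.37479481 349.97222364]
button ray z.17 [0.57885014 0.21640984 0.17      ] -> axis [0.59529314 0.22947184 0.17      ]
collar [0.58627289 0.2172796  0.036     ]
```

{"method": "send_rows", "body": {
  "steps": [
    {"dp": [-2, -4, 12], "roll": 0.005, "jaw": 75},
    {"dp": [-2, -4, 25], "roll": 0.005, "jaw": 75},
    {"dp": [-2, -4, 40], "roll": 0.005, "jaw": 75},
    {"dp": [-2, -4, 55], "roll": 0.005, "jaw": 75},
    {"dp": [-2, -4, 61], "roll": 0.005, "jaw": 75}
  ]
}}

```text
time_s: 8.05
tcp_pos: [0.5879, 0.2235, 0.1707]
eef_rot: [179.9, 0.0, -51.6]
contact_force: [-0.5, -0.1, -0.5]
gripper_width: 0.0662
gripper_force: 0.0
```

{"method": "send_rows", "body": {
  "steps": [
    {"dp": [0, 0, 0], "roll": 0, "jaw": 60},
    {"dp": [0, 0, 0], "roll": 0, "jaw": 52},
    {"dp": [0, 0, 0], "roll": 0, "jaw": 48},
    {"dp": [0, 0, 0], "roll": 0, "jaw": 45},
    {"dp": [0, 0, 0], "roll": 0, "jaw": 43}
  ],
  "newtons": 4
}}

```text
time_s: 8.68
tcp_pos: [0.5881, 0.2235, 0.1726]
eef_rot: [180.0, -0.0, -51.6]
contact_force: [-2.3, -1.6, 3.0]
gripper_width: 0.038
gripper_force: 1.3
```

{"method": "send_rows", "body": {
  "steps": [
    {"dp": [0, 1, 0], "roll": 0, "jaw": 42},
    {"dp": [0, 1.5, 0], "roll": 0, "jaw": 40},
    {"dp": [0, 1.5, 0], "roll": 0, "jaw": 36},
    {"dp": [0, 1.5, 0], "roll": 0, "jaw": 33},
    {"dp": [0, 1.5, 0], "roll": 0, "jaw": 30}
  ],
  "newtons": 15
}}

```text
time_s: 9.3
tcp_pos: [0.5879, 0.2233, 0.1723]
eef_rot: [-179.9, -0.0, -51.6]
contact_force: [3.2, 0.2, -2.3]
gripper_width: 0.031
gripper_force: 15.0
```

{"method": "send_rows", "body": {
  "steps": [
    {"dp": [0, 0, 0], "roll": 0, "jaw": 25},
    {"dp": [0, 0, 0], "roll": 0, "jaw": 25},
    {"dp": [0, 0, 0], "roll": 0, "jaw": 25},
    {"dp": [0, 0, 0], "roll": 0, "jaw": 25}
  ],
  "newtons": 35
}}

```text
time_s: 9.8
tcp_pos: [0.5875, 0.2231, 0.1725]
eef_rot: [-180.0, -0.0, -51.5]
contact_force: [3.9, 1.5, -2.1]
gripper_width: 0.0305
gripper_force: 35.0
```

{"method": "send_rows", "body": {
  "steps": [
    {"dp": [0, -1, -4], "roll": 0, "jaw": 25},
    {"dp": [0, -1, -10], "roll": 0, "jaw": 25},
    {"dp": [0, -1, -16], "roll": 0, "jaw": 25},
    {"dp": [0, -1, -23], "roll": 0, "jaw": 25},
    {"dp": [0, -1, -30], "roll": 0, "jaw": 25}
  ]
}}

```text
time_s: 10.42
tcp_pos: [0.5876, 0.2232, 0.2027]
eef_rot: [179.9, 0.0, -51.6]
contact_force: [-0.5, 0.1, -2.5]
gripper_width: 0.0307
gripper_force: 35.0
```

{"method": "send_rows", "body": {
  "steps": [
    {"dp": [0, 0, -7], "roll": 0, "jaw": 25},
    {"dp": [0, 0, -14], "roll": 0, "jaw": 25},
    {"dp": [0, 0, -21], "roll": 0, "jaw": 25},
    {"dp": [0, 0, -28], "roll": 0, "jaw": 25},
    {"dp": [0, 0, -35], "roll": 0, "jaw": 25}
  ]
}}

```text
time_s: 11.05
tcp_pos: [0.5879, 0.2235, 0.2378]
eef_rot: [180.0, 0.0, -51.6]
contact_force: [-0.9, 0.1, -2.6]
gripper_width: 0.0307
gripper_force: 35.0
```

{"method": "send_rows", "body": {
  "steps": [
    {"dp": [0, 0, -6], "roll": 0, "jaw": 25},
    {"dp": [0, 0, -12], "roll": 0, "jaw": 25},
    {"dp": [0, 0, -18], "roll": 0, "jaw": 25},
    {"dp": [0, 0, -24], "roll": 0, "jaw": 25},
    {"dp": [0, 0, -29], "roll": 0, "jaw": 25}
  ]
}}

```text
time_s: 11.68
tcp_pos: [0.588, 0.2236, 0.2668]
eef_rot: [-180.0, 0.0, -51.6]
contact_force: [-1.6, 0.5, -2.7]
gripper_width: 0.0302
gripper_force: 35.0
```

```bash
python3 -c "
from h import *
c,R,t=cam('side'); save(c,'side6',(280,80,420,240),3.7)"
```

```text
(no output)
```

View pics/side6.png

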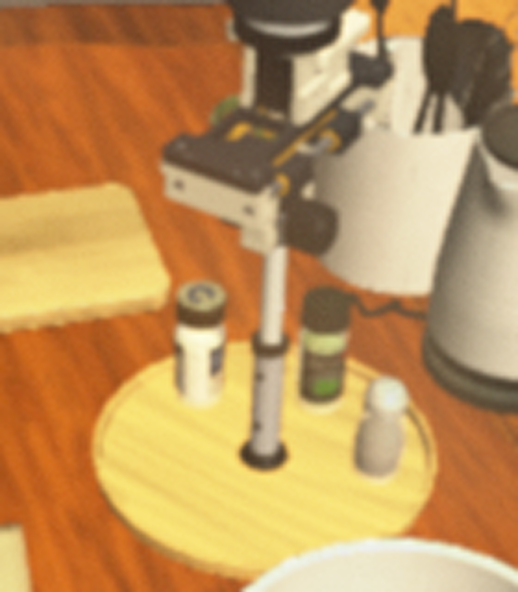

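The handle is well drawn out (telescope visible from (270,345) up to (272,250)), with the caddy flat and the jars and shaker standing. Continuing slowly to the end stop, then lifting.

{"method": "send_rows", "body": {
  "steps": [
    {"dp": [0, 0, -2], "roll": 0, "jaw": 20},
    {"dp": [0, 0, -4], "roll": 0, "jaw": 20},
    {"dp": [0, 0, -6], "roll": 0, "jaw": 20},
    {"dp": [0, 0, -8], "roll": 0, "jaw": 20},
    {"dp": [0, 0, -9], "roll": 0, "jaw": 20}
  ],
  "newtons": 50
}}

```text
time_s: 12.35
tcp_pos: [0.5876, 0.2234, 0.2744]
eef_rot: [179.9, 0.0, -51.6]
contact_force: [-0.3, -0.6, -9.1]
gripper_width: 0.0304
gripper_force: 50.0
```

{"method": "send_rows", "body": {
  "steps": [
    {"dp": [0, 0, -2], "roll": 0, "jaw": 20},
    {"dp": [0, 0, -4], "roll": 0, "jaw": 20},
    {"dp": [0, 0, -6], "roll": 0, "jaw": 20},
    {"dp": [0, 0, -8], "roll": 0, "jaw": 20},
    {"dp": [0, 0, -10], "roll": 0, "jaw": 20}
  ]
}}

```text
time_s: 12.98
tcp_pos: [0.588, 0.2235, 0.2855]
eef_rot: [-180.0, -0.0, -51.6]
contact_force: [-0.2, 0.2, -9.1]
gripper_width: 0.0303
gripper_force: 50.0
```

{"method": "send_rows", "body": {
  "steps": [
    {"dp": [0, 0, -4], "roll": 0, "jaw": 20},
    {"dp": [0, 0, -9], "roll": 0, "jaw": 20},
    {"dp": [0, 0, -14], "roll": 0, "jaw": 20},
    {"dp": [0, 0, -19], "roll": 0, "jaw": 20},
    {"dp": [0, 0, -24], "roll": 0, "jaw": 20}
  ]
}}

```text
time_s: 13.6
tcp_pos: [0.588, 0.2235, 0.3097]
eef_rot: [-180.0, -0.0, -51.6]
contact_force: [-0.2, -0.9, -9.2]
gripper_width: 0.0302
gripper_force: 50.0
```

{"method": "send_rows", "body": {
  "steps": [
    {"dp": [0, 0, -4], "roll": 0, "jaw": 20},
    {"dp": [0, 0, -8], "roll": 0, "jaw": 20},
    {"dp": [0, 0, -12], "roll": 0, "jaw": 20},
    {"dp": [0, 0, -14], "roll": 0, "jaw": 20},
    {"dp": [0, 0, -14], "roll": 0, "jaw": 20}
  ]
}}

```text
time_s: 14.22
tcp_pos: [0.5881, 0.2235, 0.3235]
eef_rot: [-180.0, 0.0, -51.6]
contact_force: [0.4, -0.5, -9.2]
gripper_width: 0.03
gripper_force: 50.0
```

```bash
python3 -c "
from h import *
print(r.get_state()['moment'],r.get_state()['tcp_pos'])
c,R,t=cam('side'); save(c,'side7',(260,50,480,290),2.4)"
```

```text
[ 0.00085399  0.07224861 -0.0622916 ] [0.58807641 0.22354974 0.32351684]
```

View pics/side7.png

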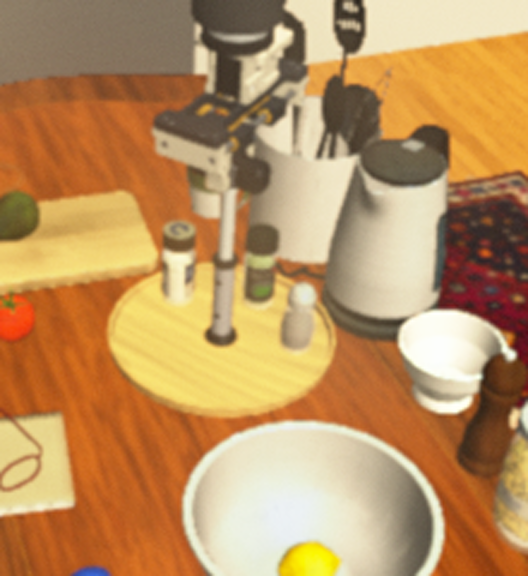

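The caddy hangs clear of the table with both jars and the shaker standing and the lemon in the bowl (310,562). A quick level check follows, predicting the rim and collar for a level caddy at 50 mm and comparing with the picture (rim left 108, right 336, bottom 411; collar (220,336)).

```bash
python3 -c "
from h import *
B=cam('side')
def pr(p):
    u,_=cv2.projectPoints(np.array(p,float).reshape(-1,3),np.array(B[0]['rvec'],float),B[2],np.array(B[0]['K']),None); return (u.reshape(-1,2)-[260,50]+.4)*2.4
a=np.linspace(0,6.283,200)
C=np.array([.587,.2225,0])
for tilt in(-3,0,3):
    ax=np.array([-.622,.783,0])*np.radians(tilt); Rm=Ro.from_rotvec(ax).as_matrix(); P=C+[0,0,.32]
    X=np.c_[.139*np.cos(a),.139*np.sin(a),-.23+0*a]@Rm.T+P
    q=pr(X); print(tilt,'l',q[:,0].min(),'r',q[:,0].max(),'top',q[:,1].min(),'bot',q[:,1].max(),'collar',pr(Rm@[0,0,-.235]+P))
"
```

```text
-3 l 112.03025486680609 r 339.8112936344658 top 254.91690107955242 bot 407.7122024086569 collar [[225.29982591 328.85682757]]
0 l 106.18807267524853 r 335.0088663311549 top 263.3168941401054 bot 410.19182844480343 collar [[220.09540816 334.38863521]]
3 l 100.35301284430889 r 330.1600786052801 top 271.3942085710984 bot 412.23051352193113 collar [[214.85525386 339.5757707 ]]
```

The observed values match zero tilt to within about 0.5° and a lift of about 5 cm. Letting it settle briefly, then handing in.

{"method": "send_rows", "body": {
  "steps": [
    {"dp": [0, 0, 0], "roll": 0, "jaw": 20},
    {"dp": [0, 0, 0], "roll": 0, "jaw": 20},
    {"dp": [0, 0, 0], "roll": 0, "jaw": 20}
  ]
}}

```text
time_s: 14.7
tcp_pos: [0.588, 0.2235, 0.3233]
eef_rot: [180.0, -0.0, -51.6]
contact_force: [0.1, -1.3, -8.7]
gripper_width: 0.0305
gripper_force: 50.0
```

```bash
python3 -c "
from plant import r
print(r.close_job())"
```

```text
the job is handed in; nothing more can be done
None
```

The lemon is in the bowl, the handle is drawn out to its second stop, and the caddy was handed in at 14.7 s held level about 5 cm up, with both jars and the shaker still standing on it.

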